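Shim the rocking comparator stand

ROBOT

A 6-joint arm with a two-finger parallel gripper is mounted at the origin on the work surface. World frame = base frame: x ahead of the robot, y to its left, z up, the work surface at z = 0. Lengths are in m, angles in degrees, forces in N, time in s.
With the tool pointing down it reaches from about 0.375 to 0.9 m from the base axis. Payload 3.1 kg.
Tool frame: the origin (TCP) lies between the finger pads; the fingertips stand 11 mm ahead of it and the grasp point (between the pads) lies 8 mm behind it; x points along the fingers, y is the direction in which the jaws open and shut, and the axes are right-handed (so a half turn about x gives the same grasp; the last joint's range is limited). The gripper opens to 87 mm and grips with 3 to 60 N. Pads are 19 mm wide; open, the fingers measure 117 mm over their backs; the gripper's body (75 mm by 190 mm) begins 51 mm behind the grasp point.
Start: joints at [65.117, 30.224, 82.088, -0, 67.689, -10.227], TCP at [0.158, 0.605, 0.234] pointing down, gripper open.
Joint ranges: [-176.69, 176.69], [-43.24, 126.21], [12.49, 139.97], [-82, 262], [0, 151.66], [-163.58, 163.58]. Speed limits (degrees/s): [159.86, 159.86, 180, 180, 180, 180].

INTERFACE

Orientations are given as a 3x3 rotation matrix whose columns are the frame's x, y, z axes.
In Python, from rig import bot gives the robot as it stands.
- The arm moves only by the shell command python3 -m inch 'ROWS' [OPENING]. ROWS is a JSON object of lists of equal length, an entry for each row: "dp": the shift along the tool's x, y, z in mm, a list of three; "yaw": the turn about the tool's x in degrees. In form: {"dp": [[tx, ty, tz], ...], "yaw": [yaw, ...]}. A call has 1 to 20 rows; each row shifts and turns the commanded pose from where the row before left it, along the tool's axes as they then stand; what a row does not reach is not made up. A row lasts 1/12 s, in which the tool goes at most 41.7 mm and 7.16 degrees, less where a joint would pass 70% of its speed; a pose out of reach is approached as far as the arm can. A call is refused whole if a number of a shift passes 41.7 or a number of a turn 7.16, either way. A call with a gripper value outside its range is refused whole. OPENING is the finger opening in mm, from 0 to 87, set as the call begins (- or left out, the last holds). The fingers move at their own pace and stop on an object; the grip force is fixed at half the most. Time passes only in rows, so rows that do not move let the fingers close. It gives the time, the measured TCP pose, the force and the opening at its end, in the units of the state.
- bot.read_state(): the state, without advancing time (a new reading comes with each control period).
- bot.capture(name): name is "side" or "top" or "wrist"; returns a dict with "color" (420x560x3 uint8, red, green, blue), "intrinsics" (3x3 intrinsics, pixels), "pose" (4x4, takes a point from camera to world coordinates). Camera axes: x right, y down, z forward; pixel columns grow to the right and rows downward; lengths in m; the calibration is good to about 2 mm. A picture is of the moment at which its call begins. There is no depth.
- bot.hand_in(): hands the job in, once; it reports no verdict.
The state is a dict: "time_s": time; "joint_positions": joint angles; "qvel": joint speeds; "tau": joint torques, N m; "position": TCP position; "tcp_rot": TCP orientation; "force": force on the tool from outside, world axes, zero at the start; "moment": the same for the moment, N m; "opening": opening from 0.0 (shut) to 1.0 (fully open).
Only numpy, scipy, OpenCV 4.12 (cv2) and the standard library are available. Lean on these libraries where they do the work, as an engineer would, in place of code of your own. Each camera call takes 0.05 s, during which the arm holds its last target.

TASK

The blue comparator stand rocks because its yellow-collared foot is too short. Without gripping or lifting anything, push the orange wedge along the bench, thin end first, under that foot until the stand has come up level and no longer rocks, with the wedge carrying the foot squarely on its ramp. Push only on the wedge, keep your hand off the stand, don't drive the wedge harder than it needs, and leave everything else on the bench where it is.

Things in the scene. Friction and masses are not known exactly. Their poses are not given: they have to be found in the camera images.
- wedge: Loose orange plastic wedge, 150 g, 130 mm long (x) by 56 mm wide (y). Its top is a plain ramp from 20 mm high at the thick end (x = -65 mm, a flat upright face) to 3 mm at the thin tip (x = +65 mm). Origin: centre of its underside; z up. It starts with its tip 60 to 125 mm short of the foot's centre and points roughly, not exactly, at the foot.
- short_foot (a point): Lowest point of the short foot, a black rubber dome 28 mm across under the front-right corner of the blue base; yellow collar above it, yellow disc on the base's top over it. It hangs 6 mm above the bench when tipped, 12 mm when level: the ramp meets it with the wedge's tip some 23 mm past its centre, and the stand is level with the tip some 69 mm past (thick end 61 mm short of it).
- stand: The stand; it does not slide. Origin: on the bench under the base's centre; x to its rear, y to its left as seen from its front, z up. Base 200 (x) by 220 (y) mm, underside 30 mm, top 64 mm above the bench; domed feet at x +-80, y +-90 mm, the short one at (-80, -90). Column, arm and dial gauge on top reach 275 mm, within 90 mm of the centre.
- comparator (a joint): Tip of the stand about the diagonal of its two standing feet, rad: 0 = level, 0.05 = tipped down onto its short-foot side (as found; it falls back there unless the foot is held up). Lifting it takes a push of some 5 to 15 N on the wedge; at 0 the far foot meets the bench and the push rises steeply. The wedge stays by friction when let go.
- mallet: Loose mallet lying down, black head 64 mm diameter and 100 mm long, wooden handle 200 mm; origin at bench level under the head. Leave alone.
- gauge_block: Loose steel block 30 x 50 x 35 mm, origin under its centre. Leave alone.
- oil_can: Loose red can, 52 mm diameter, 120 mm tall, standing; origin under its centre. Leave alone.
- sheet_offcut: Loose aluminium sheet 150 x 200 x 4 mm lying flat, origin under its centre. Leave alone.
- screw_cup: Loose grey cup, 68 mm across, 60 mm tall; origin under its centre. Leave alone.
- screwdriver: Loose screwdriver lying on the bench. Leave alone.
- brass_ring: Loose brass ring, 60 mm outside, 32 mm bore, 25 mm tall; origin under its centre. Leave alone.
Things that resemble listed ones, but are neither listed nor needed, are in the scene too. There is more than one size of the wedge; the one meant has the size given above.

How it is judged:
By the outcome, as a careful person would: the job done as asked, in the order asked, and still so for the second after the job is handed in, with the robot touching nothing.
It also fails if it takes over 64 s, if anything falls off the work surface, if the arm or the gripper's body presses on something with over 40 N, if the wrist force passes 120 N, or if a joint passes its speed limit or range.

## Working session

There is one attempt and no reset: what is moved stays moved. The work goes in short steps, Python scripts to look and compute and a shell command to move; the robot and the scene stay as the last step left them, time stands still between calls to the robot, and variables do not carry over. Pictures are saved under pics/ and viewed, and the job is handed in when it is done.

```bash
mkdir -p pics; ls; python3 - <<'E'
from rig import bot
import cv2
s=bot.read_state(); print(s['time_s'],s['position'],s['tcp_rot'],s['force'],s['opening'])
for n in('top','side','wrist'):
    c=bot.capture(n); cv2.imwrite(f'pics/{n}0.png',c['color'][:,:,::-1]); print(n,c['intrinsics'],c['pose'])
E
```

```text
pics
0.0 [0.15779723 0.60401342 0.23256843] [[-8.87756644e-04  2.53010982e-01  9.67462999e-01]
 [-1.98800812e-03  9.67461022e-01 -2.53012289e-01]
 [-9.99997630e-01 -2.14793764e-03 -3.55882062e-04]] [-0.3027904  -0.42001769  0.54615955] 1.001703838264309
top [[440.02550399   0.         285.3801875 ]
 [  0.         440.02550399 201.80313569]
 [  0.           0.           1.        ]] [[-0.02017027 -0.98866768  0.14875944  0.30723602]
 [-0.99977504  0.02092153  0.00348689  0.0432651 ]
 [-0.00655965 -0.14865564 -0.98886727  1.35167534]
 [ 0.          0.          0.          1.        ]]
side [[444.78763947   0.         280.02204527]
 [  0.         444.78763947 202.12913266]
 [  0.           0.           1.        ]] [[ 0.91425976 -0.26306691  0.30809885  0.1245294 ]
 [-0.40460267 -0.63163089  0.66131619 -0.81874958]
 [ 0.02063434 -0.72927239 -0.68391228  0.92023111]
 [ 0.          0.          0.          1.        ]]
wrist [[308.48733584   0.         277.94225087]
 [  0.         308.48733584 212.35762521]
 [  0.           0.           1.        ]] [[ 0.25285187  0.93279025  0.25684289  0.08780285]
 [ 0.96750174 -0.2430892  -0.06962772  0.62186211]
 [-0.00251233  0.26610145 -0.96394176  0.38400197]
 [ 0.          0.          0.          1.        ]]
```

View pics/top0.png

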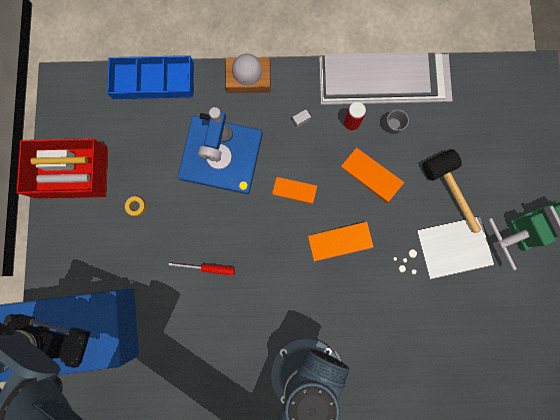

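View pics/side0.png

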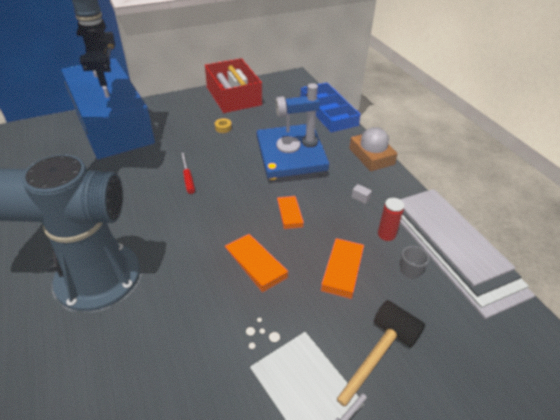

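View pics/wrist0.png

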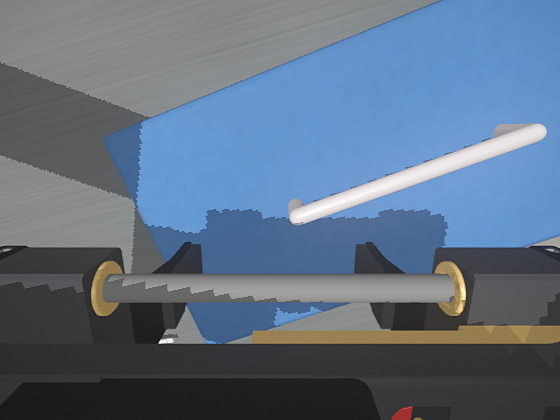

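```bash
cat > h.py <<'E'
import numpy as np, cv2
def ray(c,uv):
    K=c['intrinsics'];T=c['pose'];d=T[:3,:3]@np.linalg.solve(K,[uv[0],uv[1],1.]);return T[:3,3],d
def onz(c,uv,z):
    o,d=ray(c,uv);return o+d*(z-o[2])/d[2]
def proj(c,p):
    T=c['pose'];q=c['intrinsics']@(T[:3,:3].T@(np.asarray(p)-T[:3,3]));return q[:2]/q[2]
def mask(c,lo,hi):
    h=cv2.cvtColor(c['color'],cv2.COLOR_RGB2HSV);return cv2.inRange(h,lo,hi)
def blobs(m,amin):
    cs,_=cv2.findContours(m,cv2.RETR_EXTERNAL,cv2.CHAIN_APPROX_NONE);return [k for k in cs if cv2.contourArea(k)>amin]
E
python3 - <<'E'
from rig import bot
from h import *
for n in('top','side'):
    c=bot.capture(n)
    for k in blobs(mask(c,(5,200,120),(16,255,255)),150):
        w=np.array([onz(c,p[0],0.01)[:2] for p in k],np.float32)
        r=cv2.minAreaRect(w); print(n,k.mean((0,1)),np.round(r[0],4),np.round(r[1],4),r[2])
        a=cv2.approxPolyDP(k,4,True)[:,0]; print('  ',a.tolist(),[np.round(onz(c,p,0.01)[:2],4).tolist() for p in a])
    for k in blobs(mask(c,(24,150,120),(34,255,255)),15):
        q=k.mean((0,1)); print(n,'yellow',q,cv2.contourArea(k),onz(c,q,0.06))
    cc=(270,160,60,50) if n=='top' else (255,155,60,80)
    x,y,w,h=cc; f=8 if n=='top' else 7
    x,y,w,h=(225,155,100,60) if n=='top' else (245,140,80,100)
    cv2.imwrite(f'pics/{n}crop.png',cv2.resize(c['color'][y:y+h,x:x+w,::-1],None,fx=6,fy=6,interpolation=cv2.INTER_CUBIC)) 
E
```

```text
top [340.         240.95121951] [ 0.3853 -0.1157] [0.0786 0.1854] 11.945013999938965
   [[366, 222], [308, 236], [314, 260], [372, 246]] [[0.4414, -0.1973], [0.4023, -0.0188], [0.3294, -0.0349], [0.368, -0.212]]
top [294.2300885  189.77876106] [0.5462 0.02  ] [0.129  0.0571] 75.63094329833984
   [[276, 177], [272, 193], [312, 203], [316, 186]] [[0.5877, 0.0756], [0.5375, 0.0888], [0.5036, -0.0339], [0.5566, -0.0479]]
top [372.15151515 174.73484848] [ 0.5909 -0.2223] [0.1817 0.0832] 49.533241271972656
   [[356, 148], [341, 166], [387, 201], [403, 182]] [[0.6751, -0.177], [0.6183, -0.1277], [0.5049, -0.2649], [0.5634, -0.3177]]
top yellow [242.66666667 185.05555556] 30.0 [0.55483358 0.17438093 0.06      ]
side [342.59868421 267.84868421] [ 0.5871 -0.2242] [0.1761 0.0763] 48.07002258300781
   [[336, 240], [323, 289], [350, 296], [362, 246]] [[0.6152, -0.1372], [0.5055, -0.2679], [0.5569, -0.3123], [0.67, -0.184]]
side [256.83687943 262.26950355] [ 0.3863 -0.1173] [0.0829 0.1779] 13.409845352172852
   [[227, 245], [262, 289], [285, 276], [286, 271], [250, 236]] [[0.3336, -0.0384], [0.3663, -0.2087], [0.4351, -0.1946], [0.4441, -0.181], [0.4026, -0.0318]]
side [289.66666667 212.09195402] [0.5448 0.0145] [0.123  0.0542] 76.05248260498047
   [[293, 197], [278, 199], [285, 227], [301, 225]] [[0.5801, 0.0671], [0.5345, 0.0764], [0.506, -0.0379], [0.5512, -0.0484]]
```

View pics/topcrop.png

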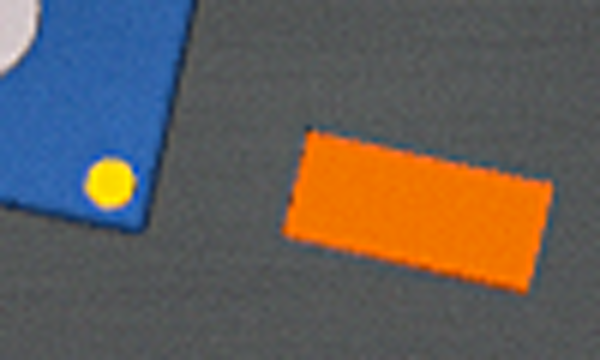

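View pics/sidecrop.png

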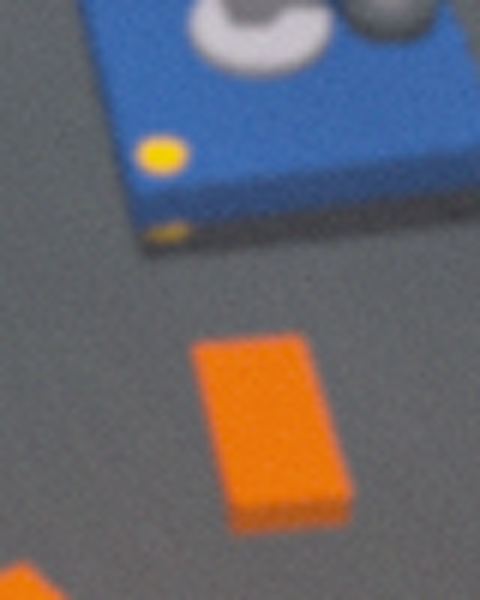

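The three orange candidates in the top view are (294,190), (340,241) and (372,175). The first measures 129 x 57 mm and the other two about 183 x 80 mm, so (294,190) is the wedge. The side crop shows its upright thick face on the far side from the foot, so its tip points at the foot. The yellow disc is at top (243,185). Next I'll refine these positions.

```bash
cat >> h.py <<'E'
def measure(c,zt=.058):
    "wedge (tip mid, thick mid, heading) and disc from the top view"
    k=min(blobs(mask(c,(5,200,120),(16,255,255)),100),key=lambda k:np.hypot(*(onz(c,k.mean((0,1)),.01)[:2]-[.55,.04])))
    b=cv2.boxPoints(cv2.minAreaRect(k)); g=np.array([onz(c,p,.01) for p in b]); 
    tip=g[:,1]>np.sort(g[:,1])[1]
    g=np.array([onz(c,p,.003 if t else .02)[:2] for p,t in zip(b,tip)])
    t=g[tip].mean(0);q=g[~tip].mean(0)
    h=np.arctan2(*(t-q)[::-1])
    m=mask(c,(22,120,110),(36,255,255)); ds=[]
    for kk in blobs(m,10):
        M=cv2.moments(kk);p=onz(c,(M['m10']/M['m00'],M['m01']/M['m00']),zt)
        if np.hypot(*(p[:2]-[.555,.174]))<.03: ds.append(p[:2])
    return t,q,h,ds
def rel(t,h,p):
    d=p-t;return np.array([d@[np.cos(h),np.sin(h)],d@[-np.sin(h),np.cos(h)]])*1000
E
python3 - <<'E'
from rig import bot
from h import *
c=bot.capture('top'); t,q,h,ds=measure(c); print(t,q,np.hypot(*(t-q)),np.degrees(h),ds)
for d in ds: print('foot rel tip fwd,left',rel(t,h,d))
k=max(( k for k in blobs(mask(c,(102,150,60),(120,255,255)),1500) if abs(k.mean((0,1))[0]-220)<40),key=cv2.contourArea)
a=cv2.minAreaRect(np.array([onz(c,p[0],.06)[:2] for p in k],np.float32)); print('stand',a)
c=bot.capture('side'); m=mask(c,(18,110,110),(36,255,255))
for kk in blobs(m,8):
    M=cv2.moments(kk);u=(M['m10']/M['m00'],M['m01']/M['m00']); print('side',u,onz(c,u,.058)[:2])
for z,p in((.003,(293,197)),(.003,(278,199)),(.02,(283.5,223)),(.02,(303.5,221))): print(onz(c,p,z)[:2])
E
```

```text
[0.5644984  0.08256099] [ 0.52850801 -0.04168418] 0.12935288211515544 73.8451606659255 [array([0.55513021, 0.17340507])]
foot rel tip fwd,left [84.65040202 34.27419032]
stand ((0.6661221385002136, 0.23945832252502441), (0.221189484000206, 0.23239398002624512), 77.15913391113281)
side (368.5582783537543, 364.1850455545083) [ 0.48404297 -0.49898679]
side (271.84313725490193, 165.5) [0.55679672 0.17682503]
side (222.64042759961126, 124.92225461613215) [0.48762179 0.44868912]
side (236.18863049095606, 75.16537467700257) [0.65346396 0.77204832]
[0.58363196 0.07387435]
[0.5376877  0.08324592]
[ 0.50432684 -0.03068386]
[ 0.55990705 -0.04540269]
```

```bash
python3 -m inch '{"dp":[[0,-12,12],[0,-25,25],[0,-25,25],[0,-25,25],[0,-25,25],[0,-25,25],[0,-25,25],[0,-25,25],[0,-25,25],[0,-25,25],[0,-25,25],[0,-25,25],[0,-25,25],[0,-25,24],[0,-25,24],[0,-24,20],[0,-12,8],[0,0,0]],"yaw":[0,0,0,0,0,0,0,0,0,0,0,0,0,0,0,0,0,0]}' 40
```

```text
time_s: 1.85
position: [0.4347, 0.1187, 0.2338]
tcp_rot: [[0.002, 0.257, 0.966], [-0.001, 0.966, -0.257], [-1.0, -0.0, 0.002]]
force: [0.2, 0.5, 0.4]
opening: 0.46
```

```bash
python3 -m inch '{"dp":[[5,-8,18],[10,-14,33],[10,-14,33],[10,-14,33],[10,-14,33],[10,-12,27],[10,-6,12],[20,0,0],[25,0,0],[20,0,0],[10,0,0],[0,0,0]],"yaw":[0,0,0,0,0,0,0,0,0,0,0,0]}'; python3 - <<'E'
from rig import bot
from h import *
c=bot.capture('top');cv2.imwrite('pics/t1.png',c['color'][:,:,::-1])
E
```

```text
time_s: 2.85
position: [0.5929, -0.0044, 0.0912]
tcp_rot: [[-0.005, 0.252, 0.968], [0.001, 0.968, -0.252], [-1.0, -0.0, -0.006]]
force: [-0.3, -0.4, 0.1]
opening: 0.462
```

View pics/t1.png

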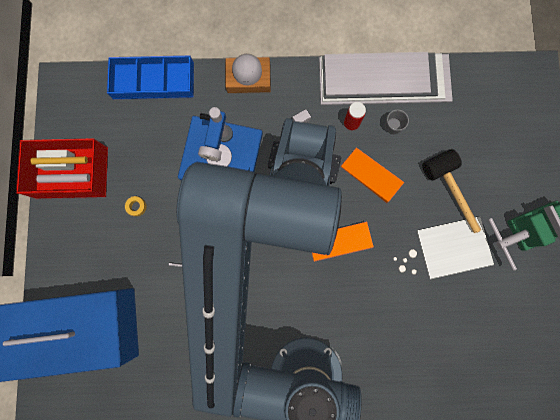

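```bash
python3 -m inch '{"dp":[[15,0,1],[25,0,1],[20,0,1],[10,0,0],[5,0,0],[0,0,0],[0,0,0]],"yaw":[0,0,0,0,0,0,0]}'; python3 - <<'E'
from rig import bot
from h import *
for n in('side','wrist'):
    c=bot.capture(n);cv2.imwrite(f'pics/{n}2.png',c['color'][:,:,::-1])
E
```

```text
time_s: 3.48
position: [0.5986, -0.0065, 0.0196]
tcp_rot: [[0.002, 0.253, 0.968], [-0.0, 0.968, -0.253], [-1.0, 0.0, 0.002]]
force: [0.7, 1.0, 0.0]
opening: 0.46
```

View pics/side2.png

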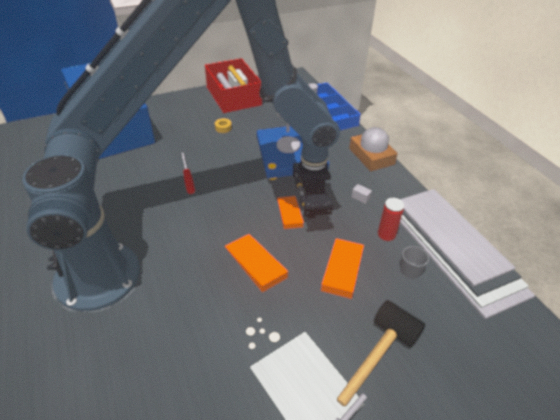

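View pics/wrist2.png

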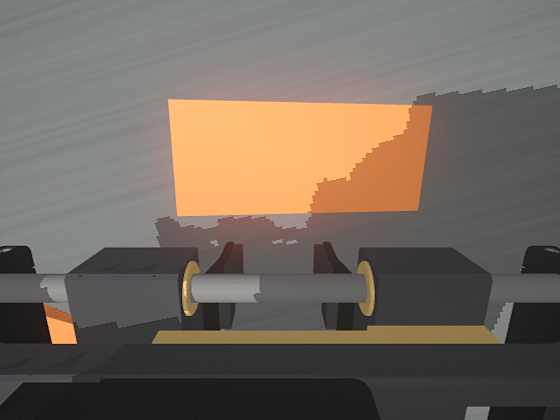

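```bash
python3 -m inch '{"dp":[[3,0,0],[2,0,0],[0,0,-4],[0,0,-5],[0,0,-5],[0,0,-5],[0,0,-4],[0,0,-4],[0,0,-4],[0,0,-4],[0,0,-4],[0,0,0]],"yaw":[0,0,0,0,0,0,0,0,0,0,0,0]}'; cat > w.py <<'E'
from rig import bot
from h import *
import sys
c=bot.capture('wrist');cv2.imwrite(f'pics/{sys.argv[1]}.png',c['color'][:,:,::-1])
m=mask(c,(5,110,60),(20,255,255)); 
k=max([k for k in blobs(m,800)],key=cv2.contourArea)
a=cv2.boxPoints(cv2.minAreaRect(k)); ap=cv2.approxPolyDP(cv2.convexHull(k),6,True)[:,0]
s=bot.read_state();R=s['tcp_rot'];P=s['position']
for p in ap:
    for z in(.003,.02):
        w=onz(c,p,z); print(p,z,np.round(w,4),'tool',np.round(R.T@(w-P)*1000,1))
E
python3 w.py w3
```

```text
time_s: 4.58
position: [0.5588, 0.0037, 0.0135]
tcp_rot: [[-0.002, 0.253, 0.967], [0.0, 0.967, -0.253], [-1.0, -0.0, -0.002]]
force: [-1.1, -0.8, 0.6]
opening: 0.459
[432 139] 0.003 [0.5142 0.0958 0.003 ] tool [ 10.6  77.8 -66.9]
[432 139] 0.02 [0.5116 0.088  0.02  ] tool [ -6.4  69.5 -67.5]
[419 241] 0.003 [0.5679 0.0819 0.003 ] tool [ 10.5  77.9 -11.5]
[419 241] 0.02 [0.5596 0.0755 0.02  ] tool [ -6.5  69.6 -17.9]
[346 269] 0.003 [0.5744 0.0391 0.003 ] tool [10.5 38.1  5.6]
[346 269] 0.02 [0.5654 0.0372 0.02  ] tool [-6.5 34.  -2.6]
[206 272] 0.003 [ 0.5559 -0.0392  0.003 ] tool [ 10.5 -42.3   7.5]
[206 272] 0.02 [ 0.5489 -0.0328  0.02  ] tool [ -6.5 -37.9  -0.9]
[176 247] 0.003 [ 0.537  -0.0507  0.003 ] tool [ 10.5 -58.2  -7.8]
[176 247] 0.02 [ 0.5319 -0.0431  0.02  ] tool [ -6.5 -52.1 -14.7]
[168 139] 0.003 [ 0.4801 -0.0347  0.003 ] tool [ 10.6 -57.1 -66.9]
[168 139] 0.02 [ 0.481  -0.0288  0.02  ] tool [ -6.4 -51.2 -67.5]
```

View pics/w3.png

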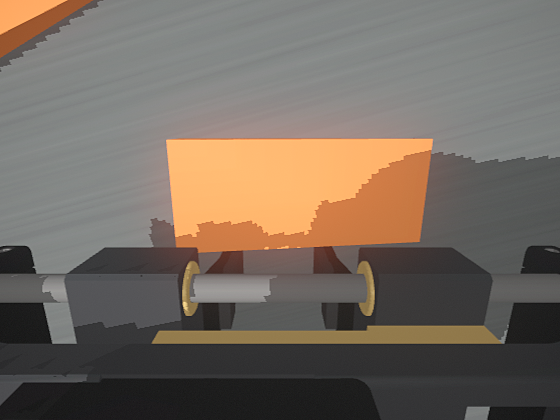

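```bash
python3 -m inch '{"dp":[[0,0,-3],[0,0,-3],[0,0,-2],[0,0,0],[0,0,0]],"yaw":[0,0,0,0,0]}'; python3 w.py w4
```

```text
time_s: 5.05
position: [0.5519, 0.0055, 0.0135]
tcp_rot: [[-0.001, 0.253, 0.967], [0.0, 0.967, -0.253], [-1.0, -0.0, -0.001]]
force: [0.1, -0.0, -1.4]
opening: 0.462
[432 139] 0.003 [0.5073 0.0976 0.003 ] tool [ 10.5  77.8 -66.5]
[432 139] 0.02 [0.5046 0.0897 0.02  ] tool [ -6.5  69.5 -67.2]
[419 241] 0.003 [0.5609 0.0836 0.003 ] tool [ 10.5  77.9 -11.1]
[419 241] 0.02 [0.5526 0.0773 0.02  ] tool [ -6.5  69.6 -17.5]
[346 269] 0.003 [0.5674 0.0409 0.003 ] tool [10.5 38.1  6. ]
[346 269] 0.02 [0.5584 0.039  0.02  ] tool [-6.5 34.  -2.2]
[314 270] 0.003 [0.5634 0.023  0.003 ] tool [10.5 19.8  6.6]
[314 270] 0.02 [0.5548 0.023  0.02  ] tool [-6.5 17.6 -1.7]
[176 247] 0.003 [ 0.53   -0.0489  0.003 ] tool [ 10.5 -58.2  -7.5]
[176 247] 0.02 [ 0.525  -0.0413  0.02  ] tool [ -6.5 -52.2 -14.3]
[166 140] 0.003 [ 0.4734 -0.0341  0.003 ] tool [ 10.6 -58.2 -66. ]
[166 140] 0.02 [ 0.4743 -0.0281  0.02  ] tool [ -6.4 -52.1 -66.7]
```

```bash
python3 -m inch '{"dp":[[0,0,6],[0,0,6],[-10,0,0],[-25,0,0],[-25,0,0],[-10,0,0],[0,-15,-10],[0,-28,-17],[0,-28,-17],[0,-16,-10],[0,0,0]],"yaw":[0,0,0,0,0,0,0,0,0,0,0]}' && python3 -m inch '{"dp":[[0,0,0],[0,0,0],[0,0,0],[0,0,0],[0,0,0],[0,0,0],[0,0,0],[0,0,0],[0,0,0],[0,0,0],[0,0,0],[0,0,0],[0,0,0],[0,0,0],[0,0,0],[0,0,0],[0,0,0]],"yaw":[-4,-6,-6,-6,-6,-6,-6,-6,-6,-6,-6,-6,-6,-6,-6,-2,0]}' 24; python3 w.py w5
```

```text
time_s: 6.02
position: [0.4864, -0.0695, 0.0836]
tcp_rot: [[-0.004, 0.256, 0.967], [0.001, 0.967, -0.256], [-1.0, -0.0, -0.004]]
force: [0.0, -0.2, -0.2]
opening: 0.457
time_s: 7.43
position: [0.4932, -0.0217, 0.0717]
tcp_rot: [[-0.016, -0.95, 0.311], [-0.12, 0.31, 0.943], [-0.993, -0.022, -0.12]]
force: [-0.9, 0.4, 0.2]
opening: 0.278
[285   0] 0.003 [ 0.4391 -0.1786  0.003 ] tool [  88.1    4.5 -155.8]
[285   0] 0.02 [ 0.4417 -0.1707  0.02  ] tool [  70.2    4.2 -149.6]
[438   0] 0.003 [ 0.3422 -0.1458  0.003 ] tool [  85.6  106.9 -155.2]
[438   0] 0.02 [ 0.3519 -0.1403  0.02  ] tool [  67.9   98.9 -149. ]
[496 155] 0.003 [ 0.3275 -0.0336  0.003 ] tool [ 72.3 155.8 -54.1]
[496 155] 0.02 [ 0.3384 -0.0365  0.02  ] tool [ 55.7 144.2 -55.5]
[395 209] 0.003 [ 0.4056 -0.0179  0.003 ] tool [ 69.2  86.5 -14.8]
[395 209] 0.02 [ 0.4107 -0.022   0.02  ] tool [ 52.8  80.1 -19.2]
```

View pics/w5.png

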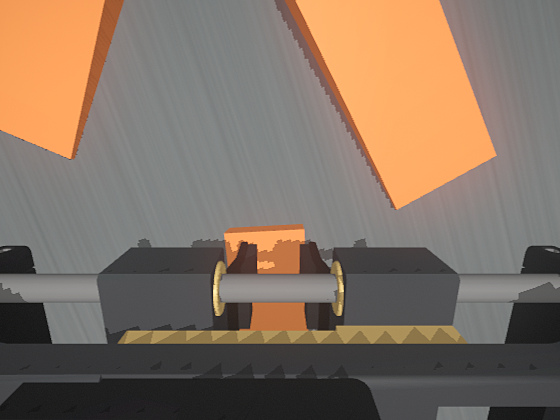

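```bash
python3 - <<'E'
from rig import bot
s=bot.read_state(); print(s['joint_positions'],s['qvel'],s['force'])
E
```

```text
[ -11.39191636   36.27869123  107.73548264  -11.86511563   36.0835789
 -163.50522214] [-1.81097667 -0.37638795 -0.43995855  0.26746368 -0.11157554 -0.0251249 ] [ 0.12102087  0.31897114 -0.25555441]
```

Joint 6 hit its range limit and the tool tilted. Nothing was touched. I'll lift, turn back, and use the opposite half turn, so the tool's z axis faces away from the stand.

```bash
python3 -m inch '{"dp":[[-10,0,0],[-20,0,0],[-20,0,0],[0,0,0],[0,0,0],[0,0,0],[0,0,0],[0,0,0],[0,0,0],[0,0,0],[0,0,0],[0,0,0],[0,0,0],[0,0,0],[0,0,0],[0,0,0],[0,0,0],[0,0,0],[0,0,0]],"yaw":[0,0,0,4,6,6,6,6,6,6,6,6,6,6,6,6,6,6,2]}'; python3 -c "
from rig import bot
print(bot.read_state()['joint_positions'])"
```

```text
time_s: 9.07
position: [0.4944, -0.0152, 0.1215]
tcp_rot: [[-0.014, 0.325, 0.946], [-0.128, 0.937, -0.324], [-0.992, -0.126, 0.028]]
force: [-0.1, -1.2, 0.5]
opening: 0.277
[-10.25317822  31.04621821 105.99733796 -10.89952891  42.97397686
 -73.27509787]
```

The shortfall left a 7° tilt in the commanded pose (joint 4 off by 11°), and the rows can't remove it directly. The mirrored joint 6 limit should tilt it back the other way. I'll lift, turn toward it, and creep over the limit while watching the tilt.

```bash
python3 -m inch '{"dp":[[-20,0,0],[-30,0,0],[-30,0,0],[0,0,0],[0,0,0],[0,0,0],[0,0,0],[0,0,0],[0,0,0],[0,0,0],[0,0,0],[0,0,0],[0,0,0],[0,0,0],[0,0,0],[0,0,0],[0,0,0],[0,0,0],[0,0,0],[0,0,0]],"yaw":[0,4,7,7,7,7,7,7,7,7,7,7,7,7,7,7,7,7,7,7]}'; python3 -m inch '{"dp":[[0,0,0],[0,0,0],[0,0,0],[0,0,0],[0,0,0],[0,0,0],[0,0,0],[0,0,0],[0,0,0],[0,0,0],[0,0,0],[0,0,0],[0,0,0],[0,0,0],[0,0,0]],"yaw":[7,7,7,7,7,7,7,7,7,7,7,7,7,7,3]}';  python3 -c "
from rig import bot
print(bot.read_state()['joint_positions'])"
```

```text
time_s: 10.73
position: [0.4954, -0.0048, 0.2009]
tcp_rot: [[-0.015, 0.514, -0.857], [-0.128, -0.851, -0.509], [-0.992, 0.103, 0.078]]
force: [0.2, 0.1, 0.5]
opening: 0.276
time_s: 11.98
position: [0.4954, -0.0048, 0.2009]
tcp_rot: [[-0.015, -0.939, -0.342], [-0.128, -0.338, 0.932], [-0.992, 0.057, -0.116]]
force: [0.1, -0.1, 0.1]
opening: 0.277
[ -9.0356321   23.59437621 101.85461275  -9.10313805  54.56260279
 156.2764344 ]
```

```bash
python3 -m inch '{"dp":[[0,0,0],[0,0,0],[0,0,0],[0,0,0],[0,0,0]],"yaw":[4,3,3,3,0]}'; python3 -c "
from rig import bot
print(bot.read_state()['joint_positions'])"
```

```text
time_s: 12.4
position: [0.4939, -0.0224, 0.2043]
tcp_rot: [[-0.01, -0.989, -0.148], [-0.1, -0.146, 0.984], [-0.995, 0.025, -0.097]]
force: [-0.5, -0.5, 0.2]
opening: 0.277
[-12.10149096  22.95156449 102.09563754  -7.02247363  54.54511958
 163.47418204]
```

```bash
python3 -m inch '{"dp":[[0,0,0],[0,0,0],[0,0,0],[0,0,0],[0,0,0]],"yaw":[3,3,3,3,0]}'; python3 -c "
from rig import bot
print(bot.read_state()['joint_positions'])"
```

```text
time_s: 12.82
position: [0.485, -0.0569, 0.2078]
tcp_rot: [[0.004, -1.0, 0.012], [-0.038, 0.012, 0.999], [-0.999, -0.004, -0.038]]
force: [0.0, -0.5, -0.2]
opening: 0.279
[-18.60618894  21.76157144 103.26326586  -2.44918719  54.10918878
 163.48890873]
```

```bash
python3 -m inch '{"dp":[[0,0,0],[0,0,0],[0,0,0],[0,0,0]],"yaw":[3,3,1.2,0]}'; python3 -c "
from rig import bot
print(bot.read_state()['joint_positions'])"
```

```text
time_s: 13.15
position: [0.4774, -0.0756, 0.2077]
tcp_rot: [[0.017, -0.994, 0.106], [-0.002, 0.106, 0.994], [-1.0, -0.017, -0.001]]
force: [-0.4, -0.6, 0.6]
opening: 0.277
[-22.4242009   21.20007314 104.28279906   0.29980925  53.58933776
 163.50466111]
```

```bash
python3 -m inch '{"dp":[[0,0,0],[0,0,0],[0,0,0],[0,0,0],[0,0,0],[0,0,0],[0,0,0],[0,0,0],[0,0,0],[0,0,0],[0,0,0],[0,0,0],[0,0,0],[0,0,0],[0,0,0],[0,0,0],[0,0,0],[0,0,0],[0,0,0],[0,0,0]],"yaw":[-4,-7,-7,-7,-7,-7,-7,-7,-7,-7,-7,-7,-7,-7,-7,-7,-7,-7,-7,-7]}';python3 -m inch '{"dp":[[0,0,0],[0,0,0],[0,0,0],[0,0,0],[0,0,0],[0,0,0],[0,0,0]],"yaw":[-7,-7,-7,-7,-4,-1.6,0]}';  python3 -c "
from rig import bot
print(bot.read_state()['joint_positions'])"; python3 w.py w6; python3 - <<'E'
from rig import bot
from h import *
for n in('top','side'):
    c=bot.capture(n);cv2.imwrite(f'pics/{n}6.png',c['color'][:,:,::-1])
E
```

```text
time_s: 14.82
position: [0.4778, -0.0743, 0.2076]
tcp_rot: [[0.016, 0.661, -0.75], [-0.002, -0.75, -0.661], [-1.0, 0.013, -0.011]]
force: [-0.1, -0.4, 0.6]
opening: 0.273
time_s: 15.4
position: [0.4777, -0.0743, 0.2076]
tcp_rot: [[0.016, 0.964, -0.264], [-0.002, -0.264, -0.964], [-1.0, 0.016, -0.002]]
force: [-0.2, 0.6, 0.1]
opening: 0.279
[-22.26490949  21.22352728 104.26639201   0.29995306  53.5888374
  -7.11377155]
[312  25] 0.003 [0.5611 0.0827 0.003 ] tool [ 205.6   35.3 -173.1]
[312  25] 0.02 [0.558  0.0785 0.02  ] tool [ 188.6   33.6 -168.3]
[311 154] 0.003 [ 0.5292 -0.0441  0.003 ] tool [205.4  38.1 -42.4]
[311 154] 0.02 [ 0.5275 -0.0422  0.02  ] tool [188.3  36.3 -43.8]
[260 154] 0.003 [ 0.4732 -0.0287  0.003 ] tool [204.4 -19.9 -42.4]
[260 154] 0.02 [ 0.4742 -0.0275  0.02  ] tool [187.4 -19.  -43.8]
[258  25] 0.003 [0.5076 0.0971 0.003 ] tool [ 204.7  -20.2 -172.8]
[258  25] 0.02 [0.507  0.0922 0.02  ] tool [ 187.7  -19.2 -167.9]
```

View pics/w6.png

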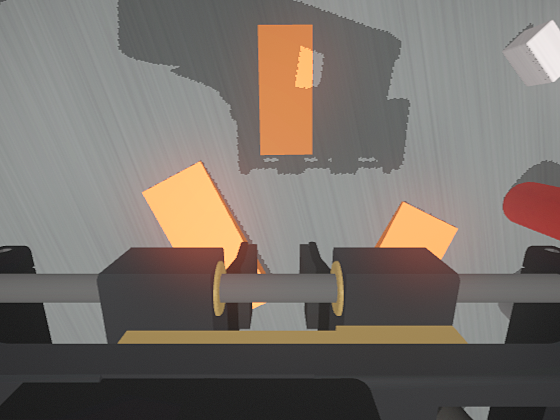

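View pics/side6.png

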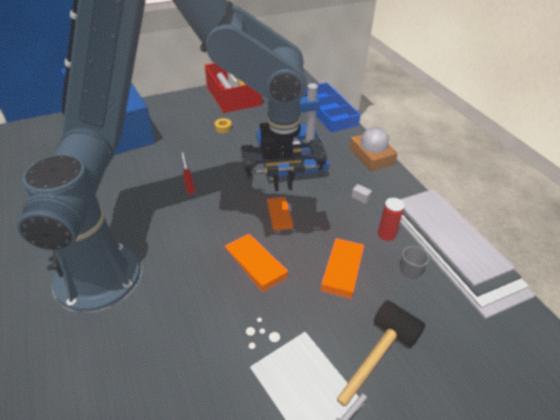

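View pics/top6.png

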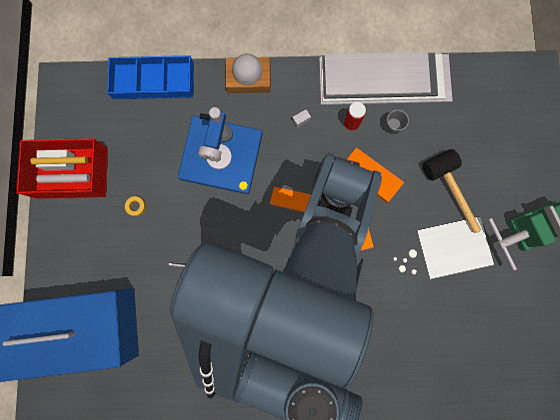

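```bash
python3 -m inch '{"dp":[[15,2,0],[30,2,0],[35,2,0],[35,0,0],[30,0,0],[20,0,0],[15,0,0],[8,0,0],[3,0,0],[0,0,0]],"yaw":[0,0,0,0,0,0,0,0,0,0]}'; python3 w.py w7
```

```text
time_s: 16.38
position: [0.4865, -0.0769, 0.0163]
tcp_rot: [[0.016, 0.964, -0.266], [-0.002, -0.266, -0.964], [-1.0, 0.016, -0.002]]
force: [-0.2, 0.1, 0.4]
opening: 0.273
[343   0] 0.003 [0.5509 0.0393 0.003 ] tool [  14.8   30.5 -129.2]
[343   0] 0.02 [0.5461 0.0345 0.02  ] tool [  -2.3   27.4 -123.3]
[340 185] 0.003 [ 0.5308 -0.046   0.003 ] tool [ 14.6  33.8 -41.6]
[340 185] 0.02 [ 0.528 -0.042  0.02 ] tool [ -2.4  30.3 -44.8]
[226 187] 0.003 [ 0.471  -0.0304  0.003 ] tool [ 13.6 -28.  -40.7]
[226 187] 0.02 [ 0.4744 -0.028   0.02  ] tool [ -3.4 -25.  -43.9]
[218   0] 0.003 [0.4947 0.0545 0.003 ] tool [  13.8  -27.8 -128.9]
[218   0] 0.02 [0.4956 0.0481 0.02  ] tool [  -3.2  -24.9 -123. ]
```

View pics/w7.png

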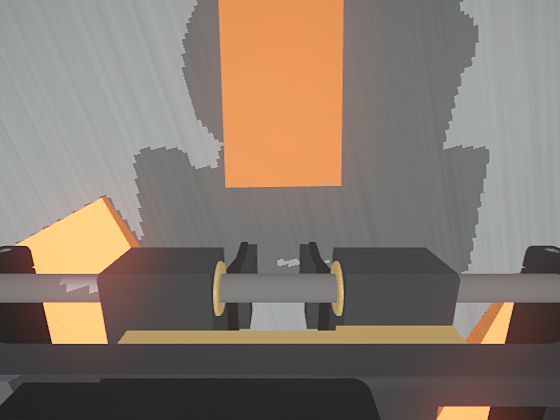

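```bash
python3 -m inch '{"dp":[[0,2.5,-4],[0,0,-6],[0,0,-6],[0,0,-5],[0,0,-5],[0,0,-4],[0,0,-4],[0,0,-5],[0,0,-6],[0,0,-6],[0,0,-6],[0,0,-6],[0,0,-5],[0,0,-4],[0,0,-2],[0,0,0]],"yaw":[0,0,0,0,0,0,0,0,0,0,0,0,0,0,0,0]}'; python3 w.py w8;  python3 - <<'E'
from rig import bot
from h import *
for n in('top','side'):
    c=bot.capture(n);cv2.imwrite(f'pics/{n}8.png',c['color'][:,:,::-1])
E
```

```text
time_s: 17.77
position: [0.5087, -0.0057, 0.0168]
tcp_rot: [[0.016, 0.964, -0.266], [-0.002, -0.266, -0.964], [-1.0, 0.016, -0.002]]
force: [0.2, 0.3, 0.6]
opening: 0.28
[338   0] 0.003 [0.5709 0.1113 0.003 ] tool [  14.6   28.6 -129.5]
[338   0] 0.02 [0.5662 0.1064 0.02  ] tool [  -2.5   25.7 -123.6]
[333 248] 0.003 [ 0.5412 -0.0097  0.003 ] tool [14.3 32.2 -5.1]
[333 248] 0.02 [ 0.5396 -0.0021  0.02  ] tool [ -2.7  28.9 -12. ]
[225 251] 0.003 [0.481  0.0054 0.003 ] tool [ 13.3 -29.8  -3.6]
[225 251] 0.02 [0.4856 0.0114 0.02  ] tool [ -3.6 -26.7 -10.7]
[217   0] 0.003 [0.5163 0.126  0.003 ] tool [  13.6  -27.9 -129.2]
[217   0] 0.02 [0.5172 0.1196 0.02  ] tool [  -3.3  -25.  -123.3]
```

View pics/w8.png

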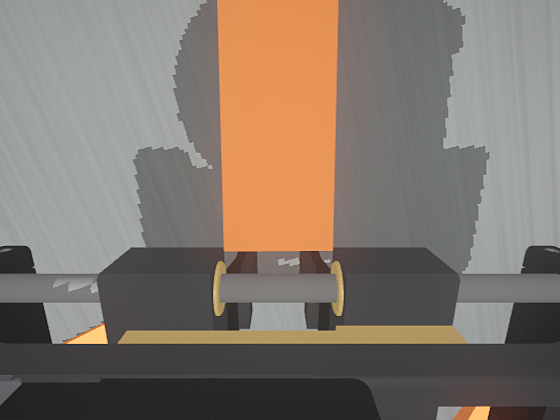

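View pics/side8.png

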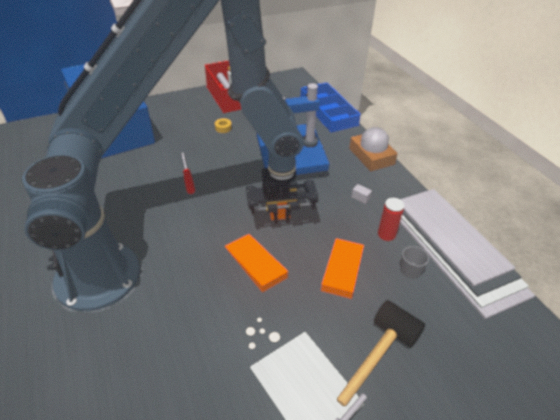

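View pics/top8.png

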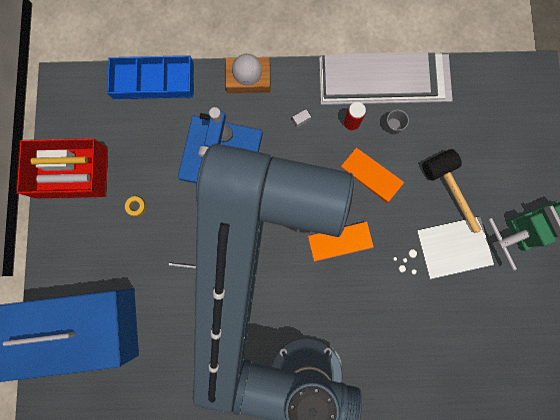

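```bash
python3 -m inch '{"dp":[[1,0,-3],[1,0,-5],[0,0,-6],[0,0,-6],[0,0,-6],[0,0,-6],[0,0,-6],[0,0,-6],[0,0,-6],[0,0,-4],[0,0,-3],[0,0,-2],[0,0,0]],"yaw":[0,0,0,0,0,0,0,0,0,0,0,0,0]}'; python3 w.py w9
```

```text
time_s: 19.0
position: [0.5245, 0.0509, 0.015]
tcp_rot: [[0.017, 0.964, -0.266], [-0.002, -0.266, -0.964], [-1.0, 0.017, -0.002]]
force: [0.8, 0.2, 0.1]
opening: 0.278
[216   9] 0.003 [0.5306 0.1786 0.003 ] tool [  11.8  -28.3 -124.9]
[216   9] 0.02 [0.5318 0.1726 0.02  ] tool [  -5.1  -25.3 -119.4]
[337  32] 0.003 [0.5829 0.1546 0.003 ] tool [  12.8   28.5 -115.6]
[337  32] 0.02 [0.5786 0.151  0.02  ] tool [  -4.3   25.6 -111.1]
[332 251] 0.003 [0.5559 0.0461 0.003 ] tool [12.6 31.3 -3.9]
[332 251] 0.02 [0.5544 0.0539 0.02  ] tool [ -4.5  28.1 -11. ]
[223 251] 0.003 [0.4962 0.063  0.003 ] tool [ 11.5 -30.7  -4.3]
[223 251] 0.02 [0.5009 0.069  0.02  ] tool [ -5.4 -27.5 -11.4]
```

View pics/w9.png

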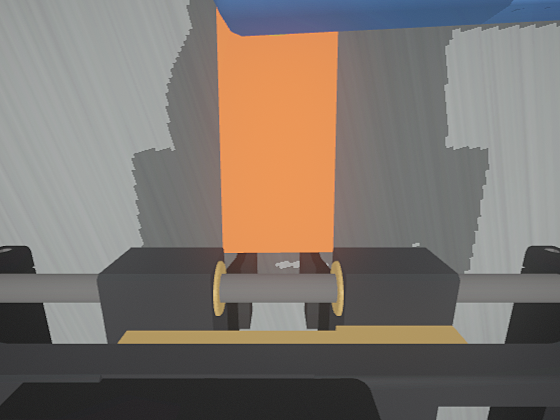

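```bash
python3 - <<'E'
from rig import bot
from h import *
s=bot.read_state();R=s['tcp_rot'];P=s['position']
c=bot.capture('wrist')
for u in((240,36),(236,35),(540,21)):
    for z in (.0226,.03):print(u,z,onz(c,u,z))
x,y=200,0
cv2.imwrite('pics/w10c.png',cv2.resize(c['color'][0:60,200:360,::-1],None,fx=5,fy=5))
E
```

```text
(240, 36) 0.0226 [0.53841186 0.15941416 0.0226    ]
(240, 36) 0.03 [0.53856931 0.15739855 0.03      ]
(236, 35) 0.0226 [0.53691614 0.16020719 0.0226    ]
(236, 35) 0.03 [0.53715051 0.15815079 0.03      ]
(540, 21) 0.0226 [0.66112805 0.13195917 0.0226    ]
(540, 21) 0.03 [0.65497376 0.13135567 0.03      ]
```

View pics/w10c.png

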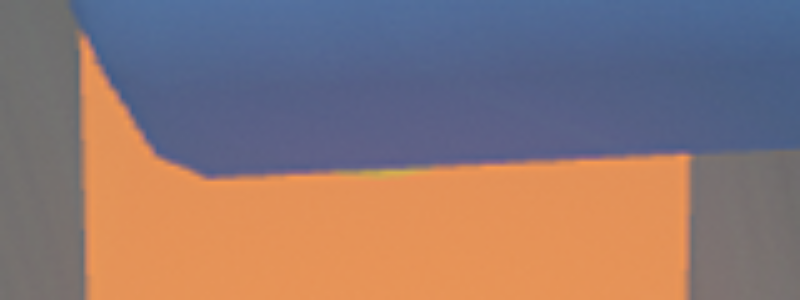

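Edge of the base at wrist (240,36). The yellow collar peeks out at (276,34), and the wedge spans columns 216–338 there, so the foot is centred. The thick face is about 118 mm short of the foot, which leaves about 57 mm to go.

```bash
python3 -m inch '{"dp":[[0,0,-2],[0,0,-3],[0,0,-3],[0,0,-3],[0,0,-3],[0,0,-3],[0,0,-3],[0,0,-2],[0,0,-2]],"yaw":[0,0,0,0,0,0,0,0,0]}';python3 -m inch '{"dp":[[0,0,-2],[0,0,-2],[0,0,-2],[0,0,-2],[0,0,-2],[0,0,-2]],"yaw":[0,0,0,0,0,0]}'; python3 w.py w11
```

```text
time_s: 19.85
position: [0.5301, 0.0727, 0.015]
tcp_rot: [[0.015, 0.964, -0.265], [-0.004, -0.265, -0.964], [-1.0, 0.015, -0.0]]
force: [-2.1, -6.4, 0.1]
opening: 0.275
time_s: 20.35
position: [0.5331, 0.0842, 0.015]
tcp_rot: [[0.014, 0.964, -0.265], [-0.004, -0.265, -0.964], [-1.0, 0.015, -0.0]]
force: [-1.2, -7.1, 2.1]
opening: 0.276
[334 121] 0.003 [0.5812 0.1487 0.003 ] tool [ 12.5  29.  -74.3]
[334 121] 0.02 [0.578  0.1493 0.02  ] tool [ -4.6  26.  -74. ]
[332 252] 0.003 [0.5644 0.0789 0.003 ] tool [12.5 31.4 -2.6]
[332 252] 0.02 [0.5629 0.0867 0.02  ] tool [-4.6 28.1 -9.7]
[224 253] 0.003 [0.505 0.095 0.003] tool [ 11.5 -30.2  -2.3]
[224 253] 0.02 [0.5097 0.1011 0.02  ] tool [ -5.4 -27.   -9.5]
[218  90] 0.003 [0.529  0.1782 0.003 ] tool [ 11.6 -29.2 -88.9]
[218  90] 0.02 [0.5312 0.1757 0.02  ] tool [ -5.3 -26.1 -87.1]
```

View pics/w11.png

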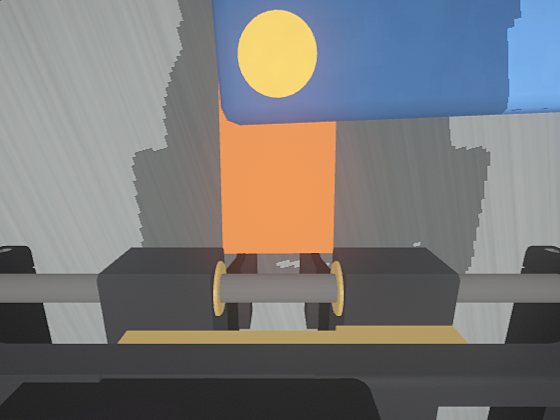

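```bash
python3 -m inch '{"dp":[[0,0,-2],[0,0,-2],[0,0,-2],[0,0,-2],[0,0,-2],[0,0,-2],[0,0,-2],[0,0,-1],[0,0,-1],[0,0,0]],"yaw":[0,0,0,0,0,0,0,0,0,0]}'; python3 w.py w12; python3 -m inch '{"dp":[[0,0,-1],[0,0,-1],[0,0,-1],[0,0,0]],"yaw":[0,0,0,0]}'
```

```text
time_s: 21.23
position: [0.5376, 0.1002, 0.015]
tcp_rot: [[0.015, 0.964, -0.266], [-0.003, -0.266, -0.964], [-1.0, 0.015, -0.001]]
force: [-1.2, -4.1, 1.2]
opening: 0.276
[219 110] 0.003 [0.5309 0.1852 0.003 ] tool [ 11.6 -29.1 -80.1]
[219 110] 0.02 [0.5334 0.1836 0.02  ] tool [ -5.3 -26.  -79.3]
[334 168] 0.003 [0.5803 0.1413 0.003 ] tool [ 12.5  30.2 -51. ]
[334 168] 0.02 [0.5777 0.1443 0.02  ] tool [ -4.5  27.1 -53.1]
[332 252] 0.003 [0.5688 0.0948 0.003 ] tool [12.5 31.4 -3.1]
[332 252] 0.02 [0.5673 0.1026 0.02  ] tool [ -4.6  28.1 -10.2]
[224 253] 0.003 [0.5094 0.111  0.003 ] tool [ 11.6 -30.2  -2.9]
[224 253] 0.02 [0.5141 0.1171 0.02  ] tool [ -5.4 -27.  -10. ]
time_s: 21.62
position: [0.5385, 0.1033, 0.015]
tcp_rot: [[0.015, 0.964, -0.266], [-0.003, -0.266, -0.964], [-1.0, 0.015, -0.001]]
force: [-1.3, -4.0, 1.4]
opening: 0.276
```

View pics/w12.png

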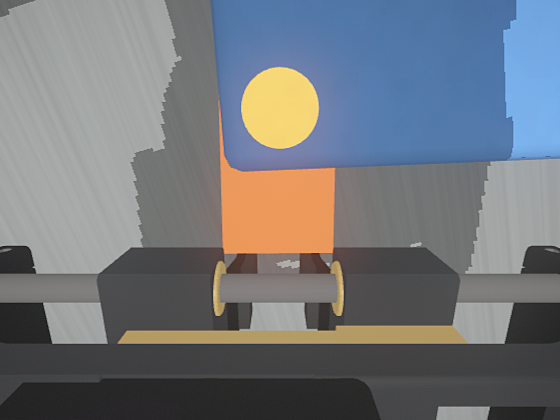

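```bash
for i in 1; do python3 -m inch '{"dp":[[0,0,-1],[0,0,-1]],"yaw":[0,0]}'; done; python3 -m inch '{"dp":[[0,0,-1]],"yaw":[0]}' | grep -E "force|posi"; python3 -m inch '{"dp":[[0,0,-1]],"yaw":[0]}' | grep -E "force|posi"
```

```text
time_s: 21.78
position: [0.5389, 0.105, 0.015]
tcp_rot: [[0.015, 0.964, -0.266], [-0.003, -0.266, -0.964], [-1.0, 0.015, -0.001]]
force: [-2.0, -6.5, 1.0]
opening: 0.275
position: [0.5392, 0.106, 0.015]
force: [-1.2, -6.8, 0.6]
position: [0.5395, 0.107, 0.015]
force: [-0.9, -5.8, 0.3]
```

```bash
python3 -m inch '{"dp":[[0,0,-1]],"yaw":[0]}' | grep -E "force|posi"; python3 -m inch '{"dp":[[0,0,-1]],"yaw":[0]}' | grep -E "force|posi"; python3 w.py w13 | tail -4
```

```text
position: [0.5397, 0.1078, 0.015]
force: [-2.0, -8.9, 1.4]
position: [0.5398, 0.1082, 0.015]
force: [-2.2, -11.4, 2.4]
[220 126] 0.003 [0.5312 0.1856 0.003 ] tool [ 11.6 -29.  -72.4]
[220 126] 0.02 [0.5339 0.1848 0.02  ] tool [ -5.4 -25.9 -72.3]
[334 191] 0.003 [0.5799 0.1372 0.003 ] tool [ 12.5  30.8 -38.5]
[334 191] 0.02 [0.5775 0.1414 0.02  ] tool [ -4.6  27.6 -42. ]
```

View pics/w13.png

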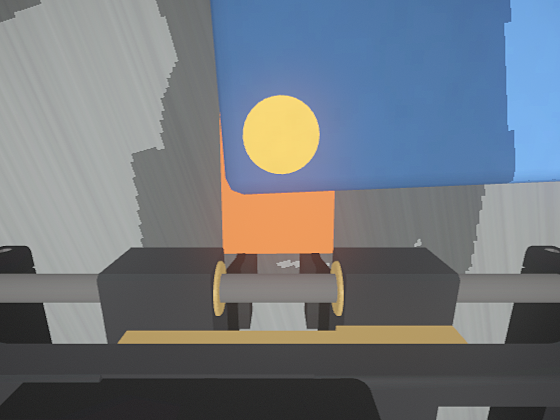

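```bash
python3 -m inch '{"dp":[[0,0,0],[0,0,0]],"yaw":[0,0]}' | grep -E "force|posi"; python3 -m inch '{"dp":[[0,0,-1]],"yaw":[0]}' | grep -E "force|posi"; python3 - <<'E'
from rig import bot
from h import *
c=bot.capture('wrist'); k=max(blobs(mask(c,(20,110,110),(36,255,255)),500),key=lambda k:-abs(k.mean((0,1))[0]-280))
M=cv2.moments(k);u=(M['m10']/M['m00'],M['m01']/M['m00']);print(u,onz(c,u,.064),onz(c,u,.058))
E
```

```text
position: [0.5398, 0.1082, 0.015]
force: [-2.8, -9.5, 1.1]
position: [0.5398, 0.1085, 0.015]
force: [-3.6, -13.3, 2.2]
(280.7407611490706, 135.45690985232534) [0.55881105 0.17521999 0.064     ] [0.55890677 0.17502871 0.058     ]
```

The push has risen steeply, from about 6 N to 14 N, with almost no advance, and the thick face is about 60 mm short of the foot. That is the level point. I'll back off and check.

```bash
python3 -m inch '{"dp":[[0,0,2],[0,0,4],[0,0,8],[0,0,12],[0,0,14],[0,0,8],[0,0,0]],"yaw":[0,0,0,0,0,0,0]}'; python3 - <<'E'
from rig import bot
from h import *
c=bot.capture('wrist');cv2.imwrite('pics/w14.png',c['color'][:,:,::-1]); k=max(blobs(mask(c,(20,110,110),(36,255,255)),300),key=lambda k:-abs(k.mean((0,1))[0]-280))
M=cv2.moments(k);u=(M['m10']/M['m00'],M['m01']/M['m00']);print(u,onz(c,u,.064),onz(c,u,.058))
E
python3 w.py w14 | tail -8
```

```text
time_s: 23.05
position: [0.5275, 0.0624, 0.015]
tcp_rot: [[0.016, 0.963, -0.269], [-0.002, -0.269, -0.963], [-1.0, 0.016, -0.002]]
force: [-0.6, -0.5, 0.2]
opening: 0.273
(304.45745699727996, 335.5266827567712) [0.53548324 0.0539192  0.064     ] [0.53493487 0.04935227 0.058     ]
[212   0] 0.003 [0.5337 0.1947 0.003 ] tool [  11.9  -30.  -127.8]
[212   0] 0.02 [0.5349 0.1882 0.02  ] tool [  -5.1  -26.8 -121.9]
[337  60] 0.003 [0.5839 0.1547 0.003 ] tool [  12.8   29.1 -102.7]
[337  60] 0.02 [0.5799 0.1524 0.02  ] tool [ -4.3  26.1 -99.4]
[335 159] 0.003 [0.5725 0.1085 0.003 ] tool [ 12.7  30.4 -55.1]
[335 159] 0.02 [0.5696 0.111  0.02  ] tool [ -4.4  27.3 -56.8]
[217 160] 0.003 [0.5127 0.1247 0.003 ] tool [ 11.7 -31.5 -54.7]
[217 160] 0.02 [0.5161 0.1255 0.02  ] tool [ -5.3 -28.2 -56.4]
```

View pics/w14.png

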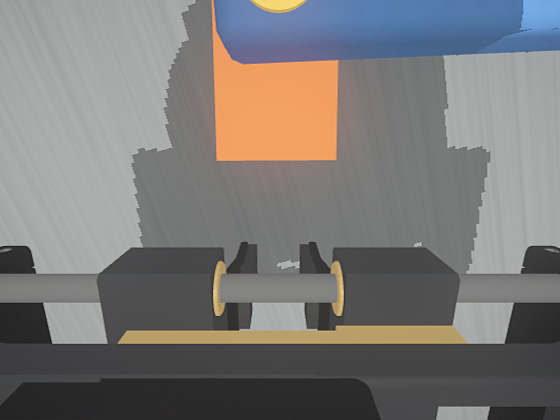

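```bash
python3 -m inch '{"dp":[[-15,0,8],[-25,0,8],[-30,0,8],[-30,0,15],[-30,0,25],[-25,0,30],[-15,0,35],[0,0,35],[0,0,35],[0,0,35],[0,0,25],[0,0,10],[0,0,0]],"yaw":[0,0,0,0,0,0,0,0,0,0,0,0,0]}'; python3 - <<'E'
from rig import bot
from h import *
for n in('top','side'):
    c=bot.capture(n);cv2.imwrite(f'pics/{n}15.png',c['color'][:,:,::-1])
    x,y,w,h=(165,90,160,120) if n=='top' else (230,70,160,120)
    cv2.imwrite(f'pics/{n}15c.png',cv2.resize(c['color'][y:y+h,x:x+w,::-1],None,fx=5,fy=5,interpolation=cv2.INTER_CUBIC))
    for kk in blobs(mask(c,(18,110,110),(36,255,255)),8):
        M=cv2.moments(kk);u=np.array((M['m10']/M['m00'],M['m01']/M['m00'])); 
        p=onz(c,u,.064)
        if np.hypot(*(p[:2]-[.556,.175]))<.05: print(n,'disc',u,p[:2],onz(c,u,.058)[:2])
E
```

```text
time_s: 24.23
position: [0.4538, -0.1967, 0.1845]
tcp_rot: [[0.017, 0.963, -0.269], [-0.003, -0.269, -0.963], [-1.0, 0.018, -0.002]]
force: [0.5, 0.5, -0.0]
opening: 0.279
top disc [242.27192982 183.9122807 ] [0.55755683 0.17513165] [0.55872322 0.17574609]
side disc [272.15942029 163.14492754] [0.55929055 0.18029313] [0.56233712 0.18729388]
```

View pics/top15.png

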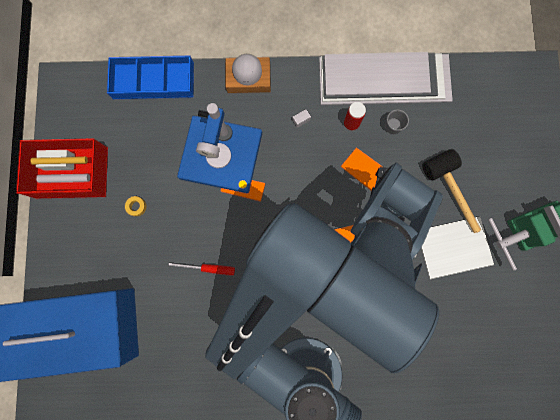

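View pics/side15c.png

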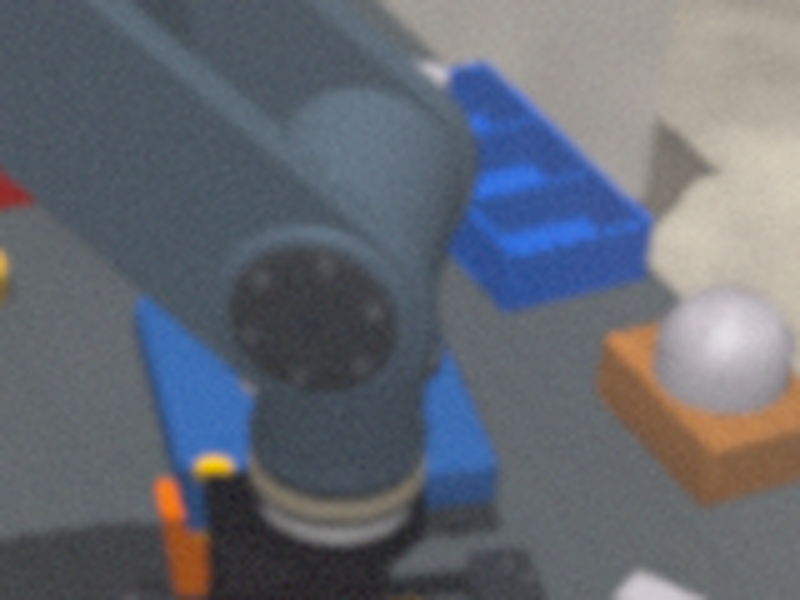

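```bash
python3 -m inch '{"dp":[[-10,-5,10],[-20,-15,22],[-10,-22,25],[0,-23,26],[0,-24,25],[0,-25,25],[0,-25,25],[0,-25,25],[0,-25,25],[0,-25,25],[0,-25,25],[0,-25,25],[0,-25,25],[0,-25,25],[0,-25,25],[0,-20,20],[0,-10,10],[0,0,0]],"yaw":[0,0,0,0,0,0,0,0,0,0,0,0,0,0,0,0,0,0]}'; python3 - <<'E'
from rig import bot
from h import *
for n in('top','side'):
    c=bot.capture(n);cv2.imwrite(f'pics/{n}16.png',c['color'][:,:,::-1])
    x,y,w,h=(165,90,160,120) if n=='top' else (230,70,140,160)
    cv2.imwrite(f'pics/{n}16c.png',cv2.resize(c['color'][y:y+h,x:x+w,::-1],None,fx=3.7,fy=3.7,interpolation=cv2.INTER_CUBIC))
    for kk in blobs(mask(c,(18,110,110),(36,255,255)),8):
        M=cv2.moments(kk);u=np.array((M['m10']/M['m00'],M['m01']/M['m00'])); 
        p=onz(c,u,.064)
        if np.hypot(*(p[:2]-[.556,.175]))<.05: print(n,'disc',u,p[:2],onz(c,u,.058)[:2])
E
```

```text
time_s: 25.83
position: [-0.0076, -0.4722, 0.218]
tcp_rot: [[0.016, 0.963, -0.268], [-0.005, -0.268, -0.963], [-1.0, 0.016, 0.0]]
force: [0.0, 0.4, 0.2]
opening: 0.277
top disc [242.27192982 183.9122807 ] [0.55755683 0.17513165] [0.55872322 0.17574609]
side disc [272.15686275 163.5       ] [0.55858602 0.17866418] [0.56162765 0.18565352]
```

View pics/side16c.png

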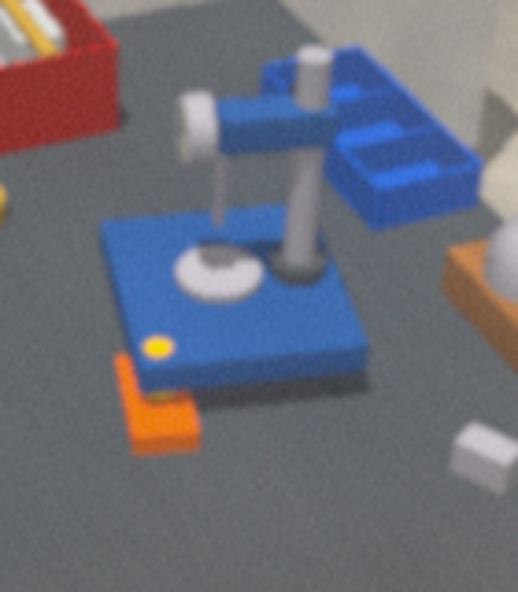

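View pics/top16.png

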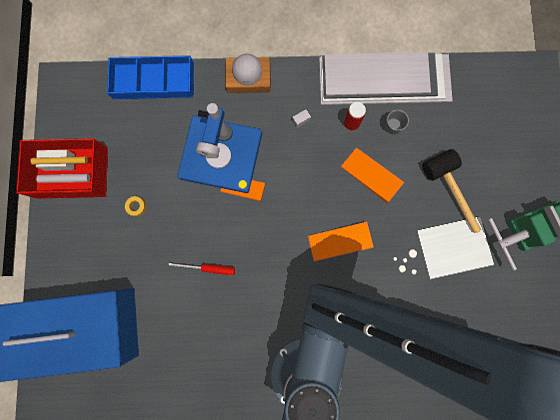

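```bash
python3 -c "
from rig import bot
print(bot.hand_in())"
```

```text
the job is handed in; nothing more can be done
None
```

The orange wedge is under the yellow-collared foot, and every check I could make says the stand is level. I've handed the job in at about 26 s of the 64 s allowed.

**What I did:**
- I picked out the right wedge by size: it measured 129 x 57 mm, while the other two were about 183 x 80 mm.
- I pushed it about 31 mm sideways to line it up with the foot.
- I then pushed it thin end first with two fingertips on its thick face, about 160 mm. I stopped when the push rose from about 6 N to 14 N with almost no further travel.

**Last checks, with the arm clear of everything:**
- **Position:** the thick face is about 59 mm short of the foot's centre, against 61 mm expected. The foot is within 1–2 mm of the wedge's centreline.
- **Level:** in both cameras the yellow disc moved as expected for the stand coming up 6 mm to level. It did not move between the last two top views, taken about 1.6 s apart after I let go. I couldn't test rocking directly without touching the stand.
- **Other items:** the rest of the bench looks as it was at the start.

**What went wrong or disagreed:**
- My first turn of the gripper ran joint 6 to its range limit and tilted the tool about 7°. Nothing was touched. I lifted, straightened the tool against the opposite limit, and pushed with the hand turned the other way, at about 1° tilt.
- The side camera places the foot about 3.5 mm further along y than the top camera, both before and after the push. I took it as calibration error.

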